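# Lock the tube troughs together for storage

### The job

Pack the tube troughs away: turn the loose narrow trough over and lower it, open side down, over the two troughs lying open side up in the white rack, so that it bridges them with one of its flanges inside each and their two neighbouring flanges inside it, fully down, with its ends in line with theirs. Set it down gently, not dropped, let go of it, and leave the two seated troughs in their pockets and everything else on the desk where it is.

Things in the scene. Friction and masses are not known exactly. Their poses are not given: they have to be found in the camera images.
- loose_trough: the loose trough: open-ended U-section of bare aluminium, 80 long (its x) x 50 wide (y) x 40 mm high (z), web and flanges 4 mm thick, about 0.1 kg. Origin: centre of the web's outer face; z points to the open side. Starts on the desk open side up, left or right of the rack, its x within 0.4 rad of the world's y. Either way round is the same. It also stands steadily on an end (80 mm tall).
- seated_near: trough in the rack's near pocket (its +y, towards the robot), open side up: open-ended U-section of bare aluminium, 80 long (its x) x 50 wide (y) x 40 mm high (z), web and flanges 4 mm thick, about 0.1 kg. Origin: centre of the web's outer face; z points to the open side. About 1 mm of play in its pocket.
- seated_far: trough in the rack's far pocket (its -y), open side up: open-ended U-section of bare aluminium, 80 long (its x) x 50 wide (y) x 40 mm high (z), web and flanges 4 mm thick, about 0.1 kg. Origin: centre of the web's outer face; z points to the open side. About 1 mm of play in its pocket.
- rack: fixed white rack, 96 (x) x 146 (y) mm, origin under its centre, z up, its x within 0.35 rad of the world's y. Two pockets for troughs along x, centred at y = +-39.5 mm, floor at z = 6; block between them 27 mm wide up to z = 16, side and end lips up to 16 mm. Seated flange tops at z = 46; the two neighbouring flanges span y = -18.5 to 18.5 mm.
- rack_place (a point): where the web's outer face (origin) of the turned-over loose trough belongs: over the rack's middle, 50 mm above its underside; axes as the rack's. Trough x along rack x, either way round, flange tips then standing on the seated webs. It is 42 mm inside, over flanges spanning 37 mm: 5 mm of play in y.
- wide_trough: another, wider and shallower aluminium channel, not for this job: 110 (x) x 76 (y) x 24 (z) mm, open side up; origin under its centre. It lies on the other side of the rack from the loose trough.
- ink_pad: black ink pad, 60 x 85 x 14 mm, beyond the rack; origin under its centre
- cards: stack of cards, 55 x 88 x 12 mm, beyond the rack to the left; origin under its centre
- marker: yellow marker pen lying on the desk, 135 x 10 x 10 mm, beyond the rack to the right
- sanitizer: white pump bottle, 72 mm in diameter, 187 mm tall, at the far side; origin under its centre
- jar: jar with steel lid, 64 mm in diameter, 70 mm tall, at the far side; origin under its centre
Things that resemble listed ones, but are neither listed nor needed, are in the scene too. Leave any pink or turquoise look-alike of the loose_trough alone.

How it is judged:
By the outcome, as a careful person would: the job done as asked, in the order asked, and still so for the second after the job is handed in, with the robot touching nothing.
It also fails if it takes over 72 s, if anything falls off the work surface, if the arm or the gripper's body presses on something with over 40 N, if the wrist force passes 120 N, or if a joint passes its speed limit or range.

### The arm

A 6-joint arm with a two-finger parallel gripper is mounted at the origin on the work surface. World frame = base frame: x ahead of the robot, y to its left, z up, the work surface at z = 0. Lengths are in m, angles in degrees, forces in N, time in s.
With the tool pointing down it reaches from about 0.3 to 0.75 m from the base axis. Payload 8.5 kg.
Tool frame: the origin (TCP) lies on the centre line of the jaws, within the pads' length; the fingertips stand 19 mm ahead of it and the grasp point (between the pads) is the TCP; z points along the fingers, x is the direction in which the jaws open and shut, and the axes are right-handed (so a half turn about z gives the same grasp; the last joint's range is limited). The gripper opens to 85 mm and grips with 20 to 120 N. Pads are 22 mm wide; open, the fingers measure 114 mm over their backs; the gripper's body (76 mm by 85 mm) begins 54 mm behind the grasp point. The pads swing forward as they close: fully open they stand 13 mm farther back than shut.
Start: joints at [-76.335, 21.807, 74.336, -0, 83.858, -12.336], TCP at [0.241, -0.494, 0.25] pointing down, gripper open.
Joint ranges: [-178.18, 178.18], [-50.72, 133.34], [12.68, 142.11], [-81.47, 261.47], [9.98, 163.14], [-165.26, 165.26]. Speed limits (degrees/s): [136.94, 136.94, 180, 180, 180, 180].

### API

Orientations are given as a 3x3 rotation matrix whose columns are the frame's x, y, z axes.
In Python, from rig import env, cams, order gives the robot as it stands.
- The arm moves only by the tool step_arm, never from a script. Its argument "steps" is a list of rows, each an object with "xyz": the shift along the tool's x, y, z normalised to -1 to 1, where 1 is 0.04 m, a list of three; "turn": the turn, a rotation vector about the tool's x, y, z normalised to -1 to 1, where 1 is 0.08 rad, a list of three; "gripper": the gripper command: -1 is shut, 1 is fully open, values between are in proportion. A call has 1 to 20 rows; each row shifts and turns the commanded pose from where the row before left it, along the tool's axes as they then stand; what a row does not reach is not made up. A row lasts 1/12 s, in which the tool goes at most 41.7 mm and 7.16 degrees, less where a joint would pass 70% of its speed; a pose out of reach is approached as far as the arm can. A call with a number of a shift or a turn outside -1 to 1 is refused whole. A call with a gripper value outside its range is refused whole. The fingers move at their own pace and stop on an object; "squeeze" is the grip in N (left out, the last holds). Time passes only in rows, so rows that do not move let the fingers close. It gives the time, the measured TCP pose, the force and the opening at its end, in the units of the state.
- env.observe(): the state, without advancing time (a new reading comes with each control period).
- cams.get_image(name): name is "scene" or "top"; returns (picture, depth): 400x640x3 uint8, red, green, blue; 400x640 float32, m along the optical axis (not along the pixel's ray), 0 where there is no reading.
- cams.camera_info(name): a dict with "fx", "fy", "cx", "cy" (pixels), "k1" (the pictures are not rectified: a ray, as slopes to the right and down, at radius r is drawn at 1 + k1 r^2 times it, then the intrinsics apply), "extrinsics" (4x4, takes a point from camera to world coordinates). Camera axes: x right, y down, z forward; pixel columns grow to the right and rows downward; lengths in m; the calibration is good to about 2 mm. A picture is of the moment at which its call begins. camera_info takes no time and is no camera call.
- order.close_job(): hands the job in, once; it reports no verdict.
The state is a dict: "time_s": time; "q": joint angles; "qvel": joint speeds; "joint_efforts": joint torques, N m; "position": TCP position; "tool_rot": TCP orientation; "ft_force": force on the tool from outside, world axes, zero at the start; "wrist_torque": the same for the moment, N m; "grip_width": finger opening in m.
Only numpy, scipy, OpenCV 4.12 (cv2) and the standard library are available. Lean on these libraries where they do the work, as an engineer would, in place of code of your own. Each camera call takes 0.05 s, during which the arm holds its last target. There are 200 camera calls.

## Working session

There is one attempt and no reset: what is moved stays moved. The work goes in short steps, Python scripts to look and compute and a tool call to move; the robot and the scene stay as the last step left them, time stands still between calls to the robot, and variables do not carry over. Pictures are saved under pics/ and viewed, about 8 in all and at most 12, crops included, and the job is handed in when it is done.

Besides the shell and the picture viewer there is one more tool, called after "Call:" as name(argument=value, ...) on one line, values as JSON. step_arm: Moves the arm, as the interface text tells. Scaled input: -1 to 1 covers 0.04 m each way for a shift and 0.08 rad each way for a turn. Its arguments: {"type":"object","properties":{"steps":{"type":"array"},"squeeze":{"type":"number"}},"required":["steps"]}

```bash
ls; mkdir -p pics
cat > h.py <<'E'
import numpy as np, cv2
from rig import env,cams,order
def grab(n,tag):
    im,d=cams.get_image(n); np.savez(f'pics/{tag}.npz',im=im,d=d); cv2.imwrite(f'pics/{tag}.png',im[:,:,::-1]); return im,d
def rays(n,px):
    c=cams.camera_info(n); px=np.asarray(px,float).reshape(-1,2)
    s=np.c_[(px[:,0]-c['cx'])/c['fx'],(px[:,1]-c['cy'])/c['fy']]; u=s.copy()
    for _ in range(20): u=s/(1+c['k1']*(u**2).sum(1,keepdims=True))
    E=np.array(c['extrinsics']); return E[:3,3],np.c_[u,np.ones(len(u))],E[:3,:3]
def plane(n,px,z):
    o,r,R=rays(n,px); w=r@R.T; return o+w*((z-o[2])/w[:,2])[:,None]
def cloud(n,px,d):
    o,r,R=rays(n,px); return o+(r*np.asarray(d).reshape(-1,1))@R.T
E
python3 - <<'E'
from h import *
for n in('top','scene'):
    grab(n,n+'0'); c=cams.camera_info(n); print(n,np.round(c['extrinsics'],3).tolist(),c['fx'],c['k1'])
E
```

```text
pics
top [[-0.003, -0.998, 0.066, 0.528], [-1.0, 0.001, -0.026, 0.03], [0.026, -0.066, -0.997, 1.002], [0.0, 0.0, 0.0, 1.0]] 361.01082726319413 0.028356786668032628
scene [[0.66, 0.6, -0.452, 1.084], [0.751, -0.532, 0.391, -0.382], [-0.006, -0.598, -0.802, 0.91], [0.0, 0.0, 0.0, 1.0]] 487.11618924580927 -0.14097689663082755
```

View pics/top0.png

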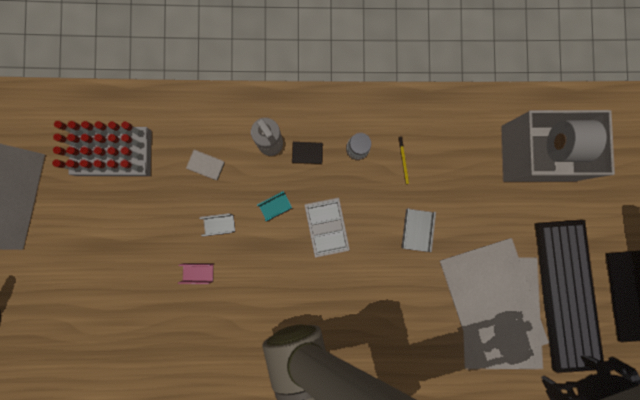

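View pics/scene0.png

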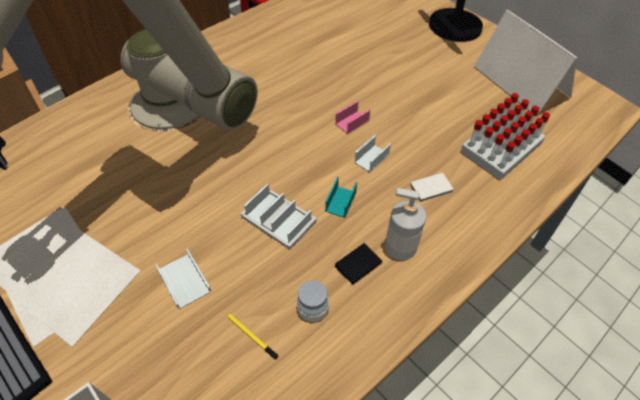

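Candidates in top view: bare aluminium trough (218,225), pink (198,272), turquoise (275,207), wide trough (419,230), cards (205,165), seated troughs (323,213)/(331,242). By size, colour and side, the loose one is at (218,225), scene (372,154). Close crop to confirm.

Run:
```python
from h import *
a=np.load('pics/top0.npz');b=np.load('pics/scene0.npz')
def cr(im,x,y,w,h,s): return cv2.resize(im[y:y+h,x:x+w,::-1],None,fx=s,fy=s,interpolation=cv2.INTER_NEAREST)
A=cr(a['im'],190,205,50,36,8);B=cr(a['im'],300,192,50,70,8)[:560]
C=cr(b['im'],345,130,50,45,8);D=cr(b['im'],235,180,90,70,4)
can=np.zeros((600,800,3),np.uint8)
can[:288,:400]=A; can[:560,400:]=B; can[288:288+280,:360]=D
cv2.imwrite('pics/crop0.png',can); cv2.imwrite('pics/crop1.png',C)
# depth-based clouds
for n,f,(x0,y0,w,h) in(('top',a,(190,205,50,36)),('scene',b,(345,130,50,45)),('top',a,(296,190,60,72)),('scene',b,(235,180,90,70))):
    vv,uu=np.mgrid[y0:y0+h,x0:x0+w]; P=cloud(n,np.c_[uu.ravel(),vv.ravel()],f['d'][y0:y0+h,x0:x0+w].ravel())
    hz,e=np.histogram(P[:,2],bins=np.arange(-.01,.07,.004)); print(n,dict(zip(np.round(e[:-1]*1e3).astype(int).tolist(),hz.tolist())))
    m=P[:,2]>.012
    r=cv2.minAreaRect((P[m,:2]*1000).astype(np.float32)); print(np.round(r[0],1),np.round(r[1],1),round(r[2],1))
```

```text
top {-10: 0, -6: 192, -2: 967, 2: 460, 6: 51, 10: 4, 14: 6, 18: 5, 22: 5, 26: 5, 30: 2, 34: 14, 38: 76, 42: 8, 46: 0, 50: 0, 54: 0, 58: 0, 62: 0}
[547.  170.9] [ 53.3 280.3] 3.2
scene {-10: 0, -6: 113, -2: 1060, 2: 566, 6: 121, 10: 37, 14: 47, 18: 38, 22: 43, 26: 38, 30: 43, 34: 40, 38: 75, 42: 21, 46: 0, 50: 0, 54: 0, 58: 0, 62: 0}
[782.  -49.1] [ 80.5 895.4] 37.1
top {-10: 0, -6: 316, -2: 1785, 2: 377, 6: 469, 10: 621, 14: 444, 18: 63, 22: 11, 26: 5, 30: 12, 34: 4, 38: 9, 42: 98, 46: 87, 50: 6, 54: 0, 58: 0, 62: 0}
[533.1 -21. ] [145.7 101.1] 11.0
scene {-10: 1, -6: 349, -2: 2754, 2: 669, 6: 361, 10: 614, 14: 491, 18: 161, 22: 114, 26: 104, 30: 110, 34: 115, 38: 114, 42: 185, 46: 131, 50: 1, 54: 0, 58: 0, 62: 0}
[ 788.7 -148.4] [161.7 735.4] 64.1
```

View pics/crop0.png

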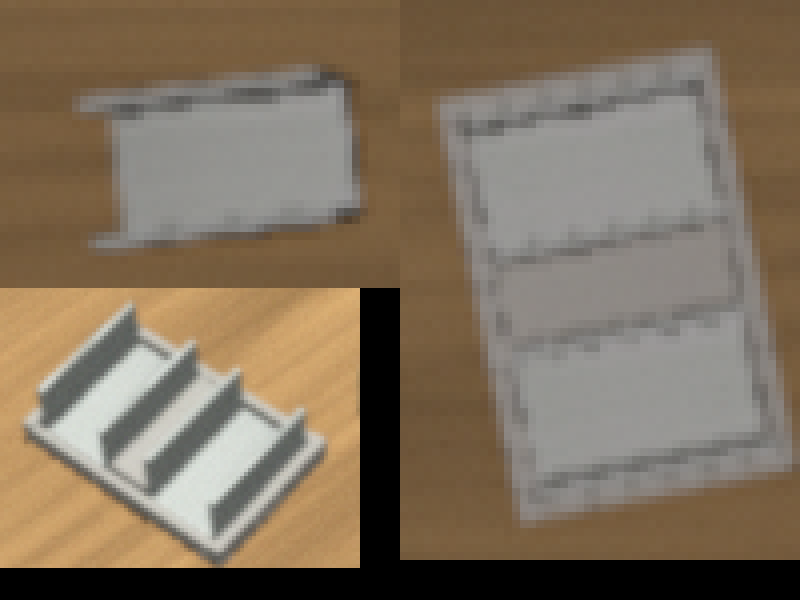

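Choice confirmed: bare-aluminium open-up U at crop left (top px 200–235 × 214–236). The rack shows both seated troughs. Now I'll fit the poses.

```bash
cat >> h.py <<'E'
def rect(P):
    (c,s,a)=cv2.minAreaRect((P[:,:2]*1000).astype(np.float32))
    if s[0]<s[1]: a+=90; s=s[::-1]
    return np.round(c,1).tolist(),np.round(s,1).tolist(),round(((a)%180),2)   # long side dir angle from world x
def bandcloud(n,f,box,z0,z1):
    x0,y0,w,h=box; vv,uu=np.mgrid[y0:y0+h,x0:x0+w]
    P=cloud(n,np.c_[uu.ravel(),vv.ravel()],f['d'][y0:y0+h,x0:x0+w].ravel())
    return P[(P[:,2]>z0)&(P[:,2]<z1)]
def graymask(im,box,t=60):
    x0,y0,w,h=box; hsv=cv2.cvtColor(np.ascontiguousarray(im[y0:y0+h,x0:x0+w]),cv2.COLOR_RGB2HSV)
    return (hsv[...,1]<t).astype(np.uint8)
E
python3 - <<'E'
from h import *
a=np.load('pics/top0.npz');b=np.load('pics/scene0.npz')
R=(296,190,60,72);L=(190,205,50,36);Ls=(345,130,50,45);Rs=(235,180,90,70)
m=graymask(a['im'],R); cs,_=cv2.findContours(m,0,1); c=max(cs,key=cv2.contourArea)[:,0,:]+np.array(R[:2])
print('rack contour z16',rect(plane('top',c,.016)))
P=bandcloud('top',a,R,.035,.055); print('rack flanges top',rect(P),len(P))
P=bandcloud('scene',b,Rs,.035,.055); print('rack flanges scene',rect(P),len(P))
for n,f,B in(('top',a,L),('scene',b,Ls)):
    P=bandcloud(n,f,B,.030,.048); print('loose',n,rect(P),len(P),P[:,2].mean())
m=graymask(a['im'],L); cs,_=cv2.findContours(m,0,1); c=max(cs,key=cv2.contourArea)[:,0,:]+np.array(L[:2])
print(c[:,0].min(),c[:,0].max(),c[:,1].min(),c[:,1].max())
for z in(0,.04): print(z,rect(plane('top',c,z)))
T=bandcloud('top',a,(250,185,45,42),.03,.05); print('turq',rect(T))
T=bandcloud('top',a,(175,255,45,36),.03,.05); print('pink',rect(T))
T=bandcloud('top',a,(395,200,50,60),.015,.035); print('wide',rect(T))
s=env.observe(); print(s['tool_rot'],s['position'],s['grip_width'])
E
```

```text
rack contour z16 ([534.4, -23.4], [147.1, 96.5], 11.24)
rack flanges top ([533.7, -23.3], [128.7, 79.3], 10.98) 203
rack flanges scene ([533.8, -23.9], [131.6, 80.7], 11.26) 524
loose top ([541.5, 270.2], [78.7, 50.0], 97.17) 100 0.039390175734346576
loose scene ([541.3, 270.5], [81.5, 52.7], 97.08) 179 0.03755656537552328
200 234 213 235
0 ([543.0, 277.0], [92.4, 55.1], 96.14)
0.04 ([542.4, 267.1], [88.7, 52.9], 96.14)
turq ([590.7, 117.8], [78.1, 50.0], 117.07)
pink ([413.9, 325.8], [81.0, 49.4], 89.36)
wide ([525.4, -273.6], [107.4, 76.6], 172.88)
[[ 4.38354137e-01 -8.98802291e-01 -3.03226406e-04]
 [-8.98801450e-01 -4.38354153e-01  1.26077928e-03]
 [-1.26611186e-03 -2.80127478e-04 -9.99999159e-01]] [ 0.24105228 -0.49411485  0.24976957] 0.08551073044033823
```

Call:
step_arm(steps=[{"xyz": [-0.65, -0.7, 0], "turn": [0, 0, 0], "gripper": 0.65}, {"xyz": [-0.65, -0.7, 0], "turn": [0, 0, 0], "gripper": 0.65}, {"xyz": [-0.65, -0.7, 0], "turn": [0, 0, 0], "gripper": 0.65}, {"xyz": [-0.65, -0.7, 0], "turn": [0, 0, 0], "gripper": 0.65}, {"xyz": [-0.65, -0.7, 0], "turn": [0, 0, 0], "gripper": 0.65}, {"xyz": [-0.65, -0.7, 0], "turn": [0, 0, 0], "gripper": 0.65}, {"xyz": [-0.65, -0.7, 0], "turn": [0, 0, 0], "gripper": 0.65}, {"xyz": [-0.65, -0.7, 0], "turn": [0, 0, 0], "gripper": 0.65}, {"xyz": [-0.65, -0.7, 0], "turn": [0, 0, 0], "gripper": 0.65}, {"xyz": [-0.65, -0.7, 0], "turn": [0, 0, 0], "gripper": 0.65}, {"xyz": [-0.65, -0.7, 0], "turn": [0, 0, 0], "gripper": 0.65}, {"xyz": [-0.65, -0.7, 0], "turn": [0, 0, 0], "gripper": 0.65}, {"xyz": [-0.65, -0.7, 0], "turn": [0, 0, 0], "gripper": 0.65}, {"xyz": [-0.65, -0.7, 0], "turn": [0, 0, 0], "gripper": 0.65}, {"xyz": [-0.65, -0.7, 0], "turn": [0, 0, 0], "gripper": 0.65}, {"xyz": [-0.65, -0.7, 0], "turn": [0, 0, 0], "gripper": 0.65}, {"xyz": [-0.65, -0.7, 0], "turn": [0, 0, 0], "gripper": 0.65}, {"xyz": [-0.65, -0.7, 0], "turn": [0, 0, 0], "gripper": 0.65}, {"xyz": [-0.65, -0.7, 0], "turn": [0, 0, 0], "gripper": 0.65}, {"xyz": [-0.65, -0.7, 0], "turn": [0, 0, 0], "gripper": 0.65}], squeeze=40)

```text
time_s: 1.77
position: [0.5166, 0.2206, 0.25]
tool_rot: [[0.439, -0.899, -0.001], [-0.899, -0.439, -0.0], [-0.0, 0.001, -1.0]]
ft_force: [1.1, -0.3, 0.1]
grip_width: 0.0702
```

Call:
step_arm(steps=[{"xyz": [0, 0, 0], "turn": [0, 0, -0.95], "gripper": 0.65}, {"xyz": [0, 0, 0], "turn": [0, 0, -0.95], "gripper": 0.65}, {"xyz": [0, 0, 0], "turn": [0, 0, -0.95], "gripper": 0.65}, {"xyz": [0, 0, 0], "turn": [0, 0, -0.95], "gripper": 0.65}, {"xyz": [0, 0, 0], "turn": [0, 0, -0.95], "gripper": 0.65}, {"xyz": [0, 0, 0], "turn": [0, 0, -0.95], "gripper": 0.65}, {"xyz": [0, 0, 0], "turn": [0, 0, -0.95], "gripper": 0.65}, {"xyz": [0, 0, 0], "turn": [0, 0, -0.95], "gripper": 0.65}, {"xyz": [0, 0, 0], "turn": [0, 0, -0.95], "gripper": 0.65}, {"xyz": [0, 0, 0], "turn": [0, 0, -0.95], "gripper": 0.65}, {"xyz": [0, 0, 0], "turn": [0, 0, -0.95], "gripper": 0.65}, {"xyz": [0, 0, 0], "turn": [0, 0, -0.95], "gripper": 0.65}, {"xyz": [0, 0, 0], "turn": [0, 0, -0.95], "gripper": 0.65}, {"xyz": [0, 0, 0], "turn": [0, 0, -0.95], "gripper": 0.65}, {"xyz": [0, 0, 0], "turn": [0, 0, -0.95], "gripper": 0.65}, {"xyz": [0, 0, 0], "turn": [0, 0, -0.95], "gripper": 0.65}, {"xyz": [0, 0, 0], "turn": [0, 0, -0.3], "gripper": 0.65}, {"xyz": [0, 0, 0], "turn": [0, 0, 0], "gripper": 0.65}])

```text
time_s: 3.27
position: [0.5164, 0.2185, 0.2501]
tool_rot: [[0.992, 0.122, -0.001], [0.122, -0.992, -0.0], [-0.001, 0.0, -1.0]]
ft_force: [0.0, -0.1, -0.8]
grip_width: 0.0707
```

Call:
step_arm(steps=[{"xyz": [0, 0, 0], "turn": [-0.95, 0, 0], "gripper": 0.65}, {"xyz": [0, 0, 0], "turn": [-0.95, 0, 0], "gripper": 0.65}, {"xyz": [0, 0, 0], "turn": [-0.95, 0, 0], "gripper": 0.65}, {"xyz": [0, 0, 0], "turn": [-0.95, 0, 0], "gripper": 0.65}, {"xyz": [0, 0, 0], "turn": [-0.95, 0, 0], "gripper": 0.65}, {"xyz": [0, 0, 0], "turn": [-0.95, 0, 0], "gripper": 0.65}, {"xyz": [0, 0, 0], "turn": [-0.95, 0, 0], "gripper": 0.65}, {"xyz": [0, 0, 0], "turn": [-0.95, 0, 0], "gripper": 0.65}, {"xyz": [0, 0, 0], "turn": [0, 0, 0], "gripper": 0.65}])

```text
time_s: 4.02
position: [0.5159, 0.2197, 0.2488]
tool_rot: [[0.992, 0.102, 0.069], [0.123, -0.813, -0.57], [-0.002, 0.574, -0.819]]
ft_force: [-0.4, -0.4, -0.6]
grip_width: 0.0701
```

```bash
cat >> h.py <<'E'
from scipy.spatial.transform import Rotation as Ro
def pose(yaw,tilt):  # jaw x at yaw (deg), tilt about tool x
    y=np.radians(yaw); x=np.array([np.cos(y),np.sin(y),0]); z=np.array([0,0,-1.]); R=np.c_[x,np.cross(z,x),z]
    return R@Ro.from_rotvec([np.radians(tilt),0,0]).as_matrix()
def go(target,R=None):
    s=env.observe(); Rc=np.array(s['tool_rot']); p=np.array(s['position'])
    print('t',round(s['time_s'],2),'p',np.round(p,4),'q',np.round(s['q'],1),'w',round(s['grip_width'],4),'F',np.round(s['ft_force'],1))
    print('shift units (tool axes, then if turned first):',np.round(Rc.T@(np.array(target)-p)/.04,2), None if R is None else np.round(R.T@(np.array(target)-p)/.04,2))
    if R is not None: print('turn units',np.round(Ro.from_matrix(Rc.T@R).as_rotvec()/.08,3))
E
python3 - <<'E'
from h import *
R=pose(7.1,-35); t=np.array([.5395,.2852,.028]); go(t-.10*R[:,2],R)
E
```

```text
t 4.02 p [0.5159 0.2197 0.2488] q [ 24.4  30.   68.  -33.2  93.2  18.7] w 0.0701 F [-0.4 -0.4 -0.6]
shift units (tool axes, then if turned first): [ 0.79 -4.44  1.13] [ 0.79 -4.44  1.13]
turn units [0.003 0.022 0.009]
```

Call:
step_arm(steps=[{"xyz": [0.13, -0.74, 0.19], "turn": [0, 0, 0], "gripper": 0.65}, {"xyz": [0.13, -0.74, 0.19], "turn": [0, 0, 0], "gripper": 0.65}, {"xyz": [0.13, -0.74, 0.19], "turn": [0, 0, 0], "gripper": 0.65}, {"xyz": [0.13, -0.74, 0.19], "turn": [0, 0, 0], "gripper": 0.65}, {"xyz": [0.13, -0.74, 0.19], "turn": [0, 0, 0], "gripper": 0.65}, {"xyz": [0.13, -0.74, 0.19], "turn": [0, 0, 0], "gripper": 0.65}, {"xyz": [0, 0, 0], "turn": [0, 0, 0], "gripper": 0.65}, {"xyz": [0, 0, 0], "turn": [0, 0, 0], "gripper": 0.65}])

```text
time_s: 4.68
position: [0.5326, 0.3413, 0.1103]
tool_rot: [[0.993, 0.101, 0.068], [0.122, -0.815, -0.567], [-0.002, 0.571, -0.821]]
ft_force: [1.0, 0.3, -0.1]
grip_width: 0.0703
```

Run:
```python
from h import *
R=pose(7.1,-35); t=np.array([.5395,.2852,.028]); go(t,R)
```

```text
t 4.68 p [0.5326 0.3413 0.1103] q [ 33.1  45.8  60.6 -30.8  90.5  30.4] w 0.0703 F [ 1.   0.3 -0.1]
shift units (tool axes, then if turned first): [ 0.   -0.01  2.49] [-0.   -0.02  2.49]
turn units [-0.043  0.029 -0.001]
```

Down along the fingers, then close.

Call:
step_arm(steps=[{"xyz": [0, 0, 0.5], "turn": [0, 0, 0], "gripper": 0.65}, {"xyz": [0, 0, 0.5], "turn": [0, 0, 0], "gripper": 0.65}, {"xyz": [0, 0, 0.5], "turn": [0, 0, 0], "gripper": 0.65}, {"xyz": [0, 0, 0.4], "turn": [0, 0, 0], "gripper": 0.65}, {"xyz": [0, 0, 0.3], "turn": [0, 0, 0], "gripper": 0.65}, {"xyz": [0, 0, 0.29], "turn": [0, 0, 0], "gripper": 0.65}, {"xyz": [0, 0, 0], "turn": [0, 0, 0], "gripper": 0.65}, {"xyz": [0, 0, 0], "turn": [0, 0, 0], "gripper": 0.65}])

```text
time_s: 5.35
position: [0.5403, 0.284, 0.0312]
tool_rot: [[0.993, 0.098, 0.07], [0.121, -0.816, -0.566], [0.002, 0.57, -0.821]]
ft_force: [0.2, -0.6, 1.2]
grip_width: 0.0705
```

Call:
step_arm(steps=[{"xyz": [0, 0, 0], "turn": [0, 0, 0], "gripper": 0.4}, {"xyz": [0, 0, 0], "turn": [0, 0, 0], "gripper": 0.3}, {"xyz": [0, 0, 0], "turn": [0, 0, 0], "gripper": 0.25}, {"xyz": [0, 0, 0], "turn": [0, 0, 0], "gripper": 0.2}, {"xyz": [0, 0, 0], "turn": [0, 0, 0], "gripper": 0.1}, {"xyz": [0, 0, 0], "turn": [0, 0, 0], "gripper": 0.0}, {"xyz": [0, 0, 0], "turn": [0, 0, 0], "gripper": 0.0}, {"xyz": [0, 0, 0], "turn": [0, 0, 0], "gripper": 0.0}])

```text
time_s: 6.02
position: [0.5399, 0.2852, 0.0303]
tool_rot: [[0.992, 0.1, 0.071], [0.123, -0.815, -0.566], [0.001, 0.571, -0.821]]
ft_force: [-1.4, 3.2, 5.2]
grip_width: 0.0495
```

Run:
```python
from h import *
R=pose(7.1,-35); t=np.array([.5395,.2852,.028]); go(t,R)
```

```text
t 6.02 p [0.5399 0.2852 0.0303] q [ 28.7  48.6  70.2 -32.9  77.8  33.6] w 0.0495 F [-1.4  3.2  5.2]
shift units (tool axes, then if turned first): [-0.01 -0.03  0.05] [-0.01 -0.03  0.05]
turn units [-0.041 -0.007 -0.013]
```

Call:
step_arm(steps=[{"xyz": [0, 0.14, -0.2], "turn": [0, 0, 0], "gripper": 0}, {"xyz": [0, 0.29, -0.41], "turn": [0, 0, 0], "gripper": 0}, {"xyz": [0, 0.29, -0.41], "turn": [0, 0, 0], "gripper": 0}, {"xyz": [0, 0.29, -0.41], "turn": [0, 0, 0], "gripper": 0}, {"xyz": [0, 0.14, -0.2], "turn": [0, 0, 0], "gripper": 0}])

```text
time_s: 6.43
position: [0.5403, 0.2844, 0.1121]
tool_rot: [[0.992, 0.099, 0.072], [0.123, -0.815, -0.566], [0.003, 0.57, -0.821]]
ft_force: [-0.6, 0.1, -0.5]
grip_width: 0.0496
```

Call:
step_arm(steps=[{"xyz": [0, 0, 0], "turn": [0.98, 0, 0], "gripper": 0}, {"xyz": [0, 0, 0], "turn": [0.98, 0, 0], "gripper": 0}, {"xyz": [0, 0, 0], "turn": [0.98, 0, 0], "gripper": 0}, {"xyz": [0, 0, 0], "turn": [0.98, 0, 0], "gripper": 0}, {"xyz": [0, 0, 0], "turn": [0.98, 0, 0], "gripper": 0}, {"xyz": [0, 0, 0], "turn": [0.98, 0, 0], "gripper": 0}, {"xyz": [0, 0, 0], "turn": [0.98, 0, 0], "gripper": 0}, {"xyz": [0, 0, 0], "turn": [0.98, 0, 0], "gripper": 0}, {"xyz": [0, 0, 0], "turn": [0.98, 0, 0], "gripper": 0}, {"xyz": [0, 0, 0], "turn": [0.98, 0, 0], "gripper": 0}, {"xyz": [0, 0, 0], "turn": [0.98, 0, 0], "gripper": 0}, {"xyz": [0, 0, 0], "turn": [0.98, 0, 0], "gripper": 0}, {"xyz": [0, 0, 0], "turn": [0.98, 0, 0], "gripper": 0}, {"xyz": [0, 0, 0], "turn": [0.98, 0, 0], "gripper": 0}, {"xyz": [0, 0, 0], "turn": [0.98, 0, 0], "gripper": 0}, {"xyz": [0, 0, 0], "turn": [0.98, 0, 0], "gripper": 0}, {"xyz": [0, 0, 0], "turn": [0.98, 0, 0], "gripper": 0}, {"xyz": [0, 0, 0], "turn": [0.98, 0, 0], "gripper": 0}, {"xyz": [0, 0, 0], "turn": [0.98, 0, 0], "gripper": 0}, {"xyz": [0, 0, 0], "turn": [0.98, 0, 0], "gripper": 0}])

```text
time_s: 8.1
position: [0.5399, 0.2838, 0.1095]
tool_rot: [[0.993, 0.07, -0.1], [0.122, -0.566, 0.815], [0.0, -0.821, -0.571]]
ft_force: [0.7, 0.2, -1.2]
grip_width: 0.0494
```

Run:
```python
from h import *
R=pose(7.1,55); t=np.array([.5399,.2852,.055]); go(t,R)
im,d=grab('scene','s1')
cv2.imwrite('pics/s1c.png',cv2.resize(im[60:230,280:480,::-1],None,fx=3.5,fy=3.5))
```

```text
t 8.1 p [0.5399 0.2838 0.1095] q [ -2.9  39.9  87.9  56.4  76.2 -36.8] w 0.0494 F [ 0.7  0.2 -1.2]
shift units (tool axes, then if turned first): [0.   1.1  0.81] [0.   1.1  0.81]
turn units [-0.043 -0.018 -0.006]
```

View pics/s1c.png

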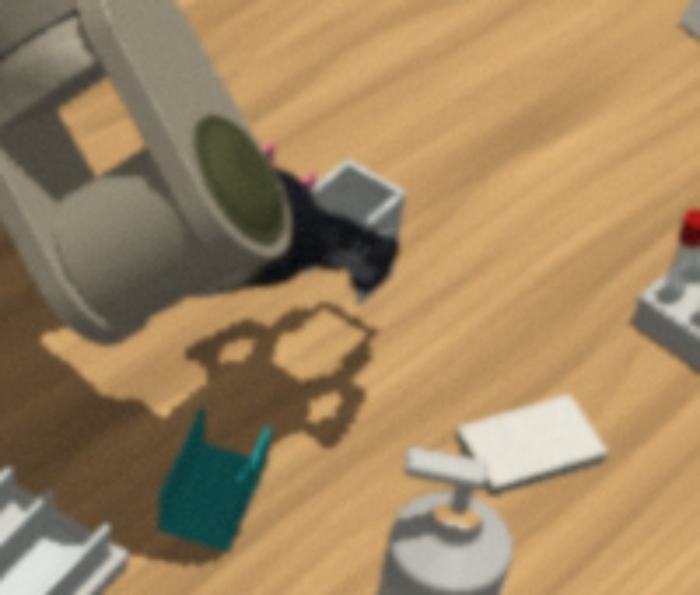

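The trough is held upright (open end at crop 355,190). Lower it.

Call:
step_arm(steps=[{"xyz": [0, 0.3, 0.22], "turn": [0, 0, 0], "gripper": 0}, {"xyz": [0, 0.3, 0.22], "turn": [0, 0, 0], "gripper": 0}, {"xyz": [0, 0.2, 0.15], "turn": [0, 0, 0], "gripper": 0}, {"xyz": [0, 0.15, 0.11], "turn": [0, 0, 0], "gripper": 0}, {"xyz": [0, 0.05, 0.04], "turn": [0, 0, 0], "gripper": 0}, {"xyz": [0, 0.04, 0.03], "turn": [0, 0, 0], "gripper": 0}, {"xyz": [0, 0.02, 0.015], "turn": [0, 0, 0], "gripper": 0}, {"xyz": [0, 0, 0], "turn": [0, 0, 0], "gripper": 0}, {"xyz": [0, 0, 0], "turn": [0, 0, 0], "gripper": 0}])

```text
time_s: 8.9
position: [0.5397, 0.2857, 0.0572]
tool_rot: [[0.992, 0.071, -0.1], [0.123, -0.569, 0.813], [0.001, -0.819, -0.574]]
ft_force: [0.7, 1.2, -1.9]
grip_width: 0.0495
```

Call:
step_arm(steps=[{"xyz": [0, 0.02, 0.015], "turn": [0, 0, 0], "gripper": 0}, {"xyz": [0, 0, 0], "turn": [0, 0, 0], "gripper": 0}])

```text
time_s: 9.07
position: [0.5397, 0.2856, 0.0559]
tool_rot: [[0.992, 0.071, -0.1], [0.123, -0.569, 0.813], [0.0, -0.819, -0.574]]
ft_force: [-0.5, -0.0, -1.0]
grip_width: 0.0496
```

Call:
step_arm(steps=[{"xyz": [0, 0.02, 0.015], "turn": [0, 0, 0], "gripper": 0}, {"xyz": [0, 0, 0], "turn": [0, 0, 0], "gripper": 0}])

```text
time_s: 9.23
position: [0.5396, 0.2857, 0.0547]
tool_rot: [[0.992, 0.07, -0.101], [0.123, -0.569, 0.813], [-0.0, -0.819, -0.574]]
ft_force: [-0.1, 0.5, -1.5]
grip_width: 0.0497
```

Call:
step_arm(steps=[{"xyz": [0, 0.02, 0.015], "turn": [0, 0, 0], "gripper": 0}, {"xyz": [0, 0, 0], "turn": [0, 0, 0], "gripper": 0}])

```text
time_s: 9.4
position: [0.5397, 0.2857, 0.054]
tool_rot: [[0.992, 0.07, -0.1], [0.123, -0.569, 0.813], [0.0, -0.82, -0.573]]
ft_force: [-0.5, -0.9, 2.9]
grip_width: 0.0494
```

Contact felt. Release, and back off.

Call:
step_arm(steps=[{"xyz": [0, 0, 0], "turn": [0, 0, 0], "gripper": 0.25}, {"xyz": [0, 0, 0], "turn": [0, 0, 0], "gripper": 0.35}, {"xyz": [0, 0, 0], "turn": [0, 0, 0], "gripper": 0.5}, {"xyz": [0, 0, 0], "turn": [0, 0, 0], "gripper": 0.65}, {"xyz": [0, 0, 0], "turn": [0, 0, 0], "gripper": 0.65}, {"xyz": [0, 0, -0.2], "turn": [0, 0, 0], "gripper": 0.65}, {"xyz": [0, 0, -0.5], "turn": [0, 0, 0], "gripper": 0.65}, {"xyz": [0, 0, -0.6], "turn": [0, 0, 0], "gripper": 0.65}, {"xyz": [0, 0, -0.6], "turn": [0, 0, 0], "gripper": 0.65}, {"xyz": [0, 0, -0.6], "turn": [0, 0, 0], "gripper": 0.65}, {"xyz": [0, -0.5, -0.3], "turn": [0, 0, 0], "gripper": 0.65}, {"xyz": [0, -0.5, -0.3], "turn": [0, 0, 0], "gripper": 0.65}, {"xyz": [0, -0.5, -0.3], "turn": [0, 0, 0], "gripper": 0.65}, {"xyz": [0, -0.5, -0.3], "turn": [0, 0, 0], "gripper": 0.65}])

```text
time_s: 10.57
position: [0.5487, 0.2103, 0.2056]
tool_rot: [[0.993, 0.07, -0.1], [0.122, -0.57, 0.813], [-0.0, -0.819, -0.574]]
ft_force: [-0.0, -0.8, -0.1]
grip_width: 0.0705
```

Call:
step_arm(steps=[{"xyz": [0, 0, 0], "turn": [-0.98, 0, 0], "gripper": 0.65}, {"xyz": [0, 0, 0], "turn": [-0.98, 0, 0], "gripper": 0.65}, {"xyz": [0, 0, 0], "turn": [-0.98, 0, 0], "gripper": 0.65}, {"xyz": [0, 0, 0], "turn": [-0.98, 0, 0], "gripper": 0.65}, {"xyz": [0, 0, 0], "turn": [-0.98, 0, 0], "gripper": 0.65}, {"xyz": [0, 0, 0], "turn": [-0.98, 0, 0], "gripper": 0.65}, {"xyz": [0, 0, 0], "turn": [-0.98, 0, 0], "gripper": 0.65}, {"xyz": [0, 0, 0], "turn": [-0.98, 0, 0], "gripper": 0.65}, {"xyz": [0, 0, 0], "turn": [-0.98, 0, 0], "gripper": 0.65}, {"xyz": [0, 0, 0], "turn": [-0.98, 0, 0], "gripper": 0.65}, {"xyz": [0, 0, 0], "turn": [-0.98, 0, 0], "gripper": 0.65}, {"xyz": [0, 0, 0], "turn": [-0.98, 0, 0], "gripper": 0.65}, {"xyz": [0, 0, 0], "turn": [-0.98, 0, 0], "gripper": 0.65}, {"xyz": [0, 0, 0], "turn": [-0.98, 0, 0], "gripper": 0.65}, {"xyz": [0, 0, 0], "turn": [-0.98, 0, 0], "gripper": 0.65}, {"xyz": [0, 0, 0], "turn": [-0.98, 0, 0], "gripper": 0.65}, {"xyz": [0, 0, 0], "turn": [-0.98, 0, 0], "gripper": 0.65}, {"xyz": [0, 0, 0], "turn": [-0.98, 0, 0], "gripper": 0.65}, {"xyz": [0, 0, 0], "turn": [-0.98, 0, 0], "gripper": 0.65}, {"xyz": [0, 0, 0], "turn": [-0.98, 0, 0], "gripper": 0.65}])

```text
time_s: 12.23
position: [0.5489, 0.2106, 0.2049]
tool_rot: [[0.993, 0.099, 0.071], [0.122, -0.812, -0.57], [0.001, 0.575, -0.818]]
ft_force: [-0.2, 0.1, -0.2]
grip_width: 0.0702
```

Run:
```python
from h import *
im,d=grab('top','t2'); im2,d2=grab('scene','s2')
A=cv2.resize(im[180:300,160:340,::-1],None,fx=4,fy=4)[:280]; B=cv2.resize(im2[90:230,300:480,::-1],None,fx=4,fy=4)[:320]
cv2.imwrite('pics/c2.png',np.vstack([A,B]))
s=env.observe(); print(s['position'],np.round(s['q'],1))
for n,f,B in(('top',dict(d=d),(180,195,60,60)),('scene',dict(d=d2),(335,105,70,80))):
    P=bandcloud(n,f,B,.070,.095); print(n,len(P), rect(P) if len(P)>5 else '', np.round(np.percentile(P,[5,50,95],axis=0),3).tolist() if len(P) else '')
```

```text
[0.54822858 0.21162693 0.20311419] [ 22.5  34.4  67.9 -33.5  88.7  19.4]
top 5  [[0.562, 0.278, 0.072], [0.563, 0.279, 0.079], [0.565, 0.28, 0.082]]
scene 140 ([538.2, 295.7], [50.7, 43.2], 4.81) [[0.515, 0.277, 0.071], [0.537, 0.305, 0.078], [0.563, 0.313, 0.082]]
```

View pics/c2.png

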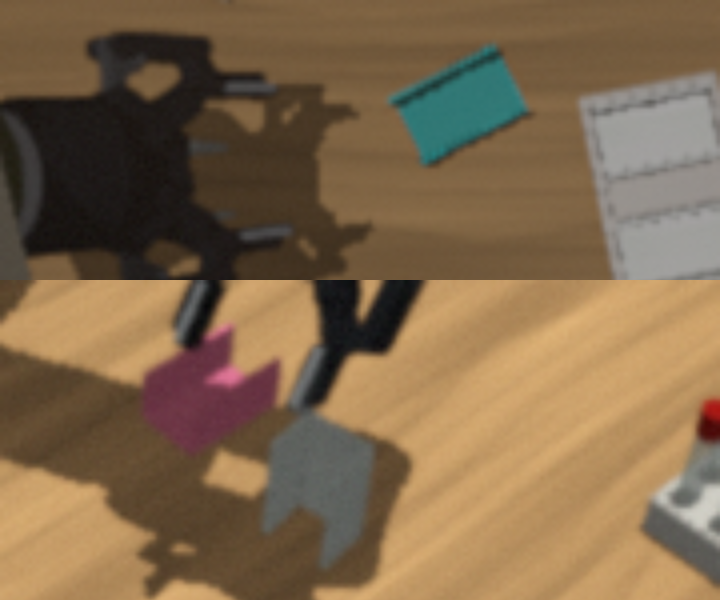

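The trough stands on its end: in the lower crop its flanges point to bottom-left (265,530)/(325,565), and depth puts the top at 80 mm, centre (0.538, 0.296), as expected. Next is the second grip.

Run:
```python
from h import *
R=pose(7.1,-35); t=np.array([.5375,.3036,.058]); go(t-.1*R[:,2],R)
```

```text
t 12.33 p [0.5482 0.2116 0.2031] q [ 22.5  34.4  67.9 -33.5  88.7  19.4] w 0.0706 F [-0.4  0.4 -0.2]
shift units (tool axes, then if turned first): [ 0.02 -3.98 -0.85] [ 0.02 -3.98 -0.86]
turn units [-0.016  0.025  0.02 ]
```

Call:
step_arm(steps=[{"xyz": [0, -0.66, -0.15], "turn": [0, 0, 0], "gripper": 0.65}, {"xyz": [0, -0.66, -0.15], "turn": [0, 0, 0], "gripper": 0.65}, {"xyz": [0, -0.66, -0.15], "turn": [0, 0, 0], "gripper": 0.65}, {"xyz": [0, -0.66, -0.15], "turn": [0, 0, 0], "gripper": 0.65}, {"xyz": [0, -0.66, -0.15], "turn": [0, 0, 0], "gripper": 0.65}, {"xyz": [0.02, -0.66, -0.1], "turn": [0, 0, 0], "gripper": 0.65}, {"xyz": [0, 0, 0], "turn": [0, 0, 0], "gripper": 0.65}, {"xyz": [0, 0, 0], "turn": [0, 0, 0], "gripper": 0.65}])

```text
time_s: 13.0
position: [0.5313, 0.3594, 0.1412]
tool_rot: [[0.992, 0.102, 0.069], [0.123, -0.815, -0.566], [-0.001, 0.57, -0.822]]
ft_force: [0.2, -0.3, -0.2]
grip_width: 0.0707
```

Run:
```python
from h import *
R=pose(7.1,-35); t=np.array([.5375,.3036,.058]); go(t,R)
```

```text
t 13.0 p [0.5313 0.3594 0.1412] q [ 34.4  45.2  56.4 -30.6  95.3  29. ] w 0.0707 F [ 0.2 -0.3 -0.2]
shift units (tool axes, then if turned first): [-0.02 -0.03  2.51] [-0.02 -0.04  2.51]
turn units [-0.052  0.016  0.004]
```

Call:
step_arm(steps=[{"xyz": [0, 0, 0.5], "turn": [0, 0, 0], "gripper": 0.65}, {"xyz": [0, 0, 0.5], "turn": [0, 0, 0], "gripper": 0.65}, {"xyz": [0, 0, 0.4], "turn": [0, 0, 0], "gripper": 0.65}, {"xyz": [0, 0, 0.4], "turn": [0, 0, 0], "gripper": 0.65}, {"xyz": [0, 0, 0.3], "turn": [0, 0, 0], "gripper": 0.65}, {"xyz": [-0.02, -0.03, 0.3], "turn": [0, 0, 0], "gripper": 0.65}, {"xyz": [0, 0, 0.1], "turn": [0, 0, 0], "gripper": 0.65}, {"xyz": [0, 0, 0], "turn": [0, 0, 0], "gripper": 0.65}, {"xyz": [0, 0, 0], "turn": [0, 0, 0], "gripper": 0.65}])

```text
time_s: 13.75
position: [0.538, 0.303, 0.0599]
tool_rot: [[0.993, 0.099, 0.07], [0.122, -0.815, -0.566], [0.001, 0.57, -0.821]]
ft_force: [-0.1, -0.6, 0.1]
grip_width: 0.0703
```

Call:
step_arm(steps=[{"xyz": [0, 0, 0], "turn": [0, 0, 0], "gripper": 0.4}, {"xyz": [0, 0, 0], "turn": [0, 0, 0], "gripper": 0.3}, {"xyz": [0, 0, 0], "turn": [0, 0, 0], "gripper": 0.25}, {"xyz": [0, 0, 0], "turn": [0, 0, 0], "gripper": 0.2}, {"xyz": [0, 0, 0], "turn": [0, 0, 0], "gripper": 0.1}, {"xyz": [0, 0, 0], "turn": [0, 0, 0], "gripper": 0.0}, {"xyz": [0, 0, 0], "turn": [0, 0, 0], "gripper": 0.0}, {"xyz": [0, 0, 0], "turn": [0, 0, 0], "gripper": 0.0}])

```text
time_s: 14.42
position: [0.5375, 0.3038, 0.0592]
tool_rot: [[0.992, 0.101, 0.071], [0.123, -0.815, -0.567], [0.001, 0.571, -0.821]]
ft_force: [0.1, 1.3, 5.3]
grip_width: 0.0499
```

Run:
```python
from h import *
R=pose(7.1,-35); t=np.array([.5375,.3036,.058]); go(t,R)
```

```text
t 14.42 p [0.5375 0.3038 0.0592] q [ 30.2  47.3  67.3 -32.   82.1  32.4] w 0.0499 F [0.1 1.3 5.3]
shift units (tool axes, then if turned first): [-0.   -0.01  0.03] [-0.   -0.01  0.03]
turn units [-0.039 -0.002 -0.012]
```

Call:
step_arm(steps=[{"xyz": [0, 0.15, -0.2], "turn": [0, 0, 0], "gripper": 0}, {"xyz": [0, 0.29, -0.41], "turn": [0, 0, 0], "gripper": 0}, {"xyz": [0, 0.29, -0.41], "turn": [0, 0, 0], "gripper": 0}, {"xyz": [0, 0.29, -0.41], "turn": [0, 0, 0], "gripper": 0}, {"xyz": [0, 0.29, -0.41], "turn": [0, 0, 0], "gripper": 0}, {"xyz": [0, 0.29, -0.41], "turn": [0, 0, 0], "gripper": 0}])

```text
time_s: 14.92
position: [0.5373, 0.3022, 0.1704]
tool_rot: [[0.992, 0.101, 0.069], [0.122, -0.815, -0.567], [-0.001, 0.571, -0.821]]
ft_force: [-0.1, 0.9, -0.9]
grip_width: 0.0494
```

Call:
step_arm(steps=[{"xyz": [0, 0, 0], "turn": [0.98, 0, 0], "gripper": 0}, {"xyz": [0, 0, 0], "turn": [0.98, 0, 0], "gripper": 0}, {"xyz": [0, 0, 0], "turn": [0.98, 0, 0], "gripper": 0}, {"xyz": [0, 0, 0], "turn": [0.98, 0, 0], "gripper": 0}, {"xyz": [0, 0, 0], "turn": [0.98, 0, 0], "gripper": 0}, {"xyz": [0, 0, 0], "turn": [0.98, 0, 0], "gripper": 0}, {"xyz": [0, 0, 0], "turn": [0.98, 0, 0], "gripper": 0}, {"xyz": [0, 0, 0], "turn": [0.98, 0, 0], "gripper": 0}, {"xyz": [0, 0, 0], "turn": [0.98, 0, 0], "gripper": 0}, {"xyz": [0, 0, 0], "turn": [0.98, 0, 0], "gripper": 0}, {"xyz": [0, 0, 0], "turn": [0.98, 0, 0], "gripper": 0}, {"xyz": [0, 0, 0], "turn": [0.98, 0, 0], "gripper": 0}, {"xyz": [0, 0, 0], "turn": [0.98, 0, 0], "gripper": 0}, {"xyz": [0, 0, 0], "turn": [0.98, 0, 0], "gripper": 0}, {"xyz": [0, 0, 0], "turn": [0.98, 0, 0], "gripper": 0}, {"xyz": [0, 0, 0], "turn": [0.98, 0, 0], "gripper": 0}, {"xyz": [0, 0, 0], "turn": [0.98, 0, 0], "gripper": 0}, {"xyz": [0, 0, 0], "turn": [0.98, 0, 0], "gripper": 0}, {"xyz": [0, 0, 0], "turn": [0.98, 0, 0], "gripper": 0}, {"xyz": [0, 0, 0], "turn": [0.98, 0, 0], "gripper": 0}, {"xyz": [0, 0, 0], "turn": [0.0, 0, 0], "gripper": 0}])

```text
$.steps: bad value
```

Call:
step_arm(steps=[{"xyz": [0, 0, 0], "turn": [0.98, 0, 0], "gripper": 0}, {"xyz": [0, 0, 0], "turn": [0.98, 0, 0], "gripper": 0}, {"xyz": [0, 0, 0], "turn": [0.98, 0, 0], "gripper": 0}, {"xyz": [0, 0, 0], "turn": [0.98, 0, 0], "gripper": 0}, {"xyz": [0, 0, 0], "turn": [0.98, 0, 0], "gripper": 0}, {"xyz": [0, 0, 0], "turn": [0.98, 0, 0], "gripper": 0}, {"xyz": [0, 0, 0], "turn": [0.98, 0, 0], "gripper": 0}, {"xyz": [0, 0, 0], "turn": [0.98, 0, 0], "gripper": 0}, {"xyz": [0, 0, 0], "turn": [0.98, 0, 0], "gripper": 0}, {"xyz": [0, 0, 0], "turn": [0.98, 0, 0], "gripper": 0}, {"xyz": [0, 0, 0], "turn": [0.98, 0, 0], "gripper": 0}, {"xyz": [0, 0, 0], "turn": [0.98, 0, 0], "gripper": 0}, {"xyz": [0, 0, 0], "turn": [0.98, 0, 0], "gripper": 0}, {"xyz": [0, 0, 0], "turn": [0.98, 0, 0], "gripper": 0}, {"xyz": [0, 0, 0], "turn": [0.98, 0, 0], "gripper": 0}, {"xyz": [0, 0, 0], "turn": [0.98, 0, 0], "gripper": 0}, {"xyz": [0, 0, 0], "turn": [0.98, 0, 0], "gripper": 0}, {"xyz": [0, 0, 0], "turn": [0.98, 0, 0], "gripper": 0}, {"xyz": [0, 0, 0], "turn": [0.98, 0, 0], "gripper": 0}, {"xyz": [0, 0, 0], "turn": [0.98, 0, 0], "gripper": 0}])

```text
time_s: 16.58
position: [0.5376, 0.302, 0.1698]
tool_rot: [[0.992, 0.071, -0.1], [0.123, -0.566, 0.815], [0.001, -0.821, -0.571]]
ft_force: [1.0, 0.7, -1.7]
grip_width: 0.0495
```

Run:
```python
from h import *
# rack axis yaw 11.1; trough centre = TCP + 19.2mm along s
R=pose(11.1,55); s=np.array([-np.sin(np.radians(11.1)),np.cos(np.radians(11.1)),0])
c=np.array([.534,-.0235,0]); t=c-s*.0192+[0,0,.17]; print('tcp over rack',t); go(t,R)
```

```text
tcp over rack [ 0.53769642 -0.04234082  0.17      ]
t 16.58 p [0.5376 0.302  0.1698] q [ -1.   34.9  85.1  55.9  79.2 -29.3] w 0.0495 F [ 1.   0.7 -1.7]
shift units (tool axes, then if turned first): [-1.05  4.87 -7.02] [-1.66  4.84 -6.92]
turn units [-0.044 -0.736 -0.491]
```

Call:
step_arm(steps=[{"xyz": [-0.1, 0.49, -0.7], "turn": [0, 0, 0], "gripper": 0}, {"xyz": [-0.1, 0.49, -0.7], "turn": [0, 0, 0], "gripper": 0}, {"xyz": [-0.1, 0.49, -0.7], "turn": [0, 0, 0], "gripper": 0}, {"xyz": [-0.1, 0.49, -0.7], "turn": [0, 0, 0], "gripper": 0}, {"xyz": [-0.1, 0.49, -0.7], "turn": [0, 0, 0], "gripper": 0}, {"xyz": [-0.1, 0.49, -0.7], "turn": [0, 0, 0], "gripper": 0}, {"xyz": [-0.1, 0.49, -0.7], "turn": [0, 0, 0], "gripper": 0}, {"xyz": [-0.1, 0.49, -0.7], "turn": [0, 0, 0], "gripper": 0}, {"xyz": [-0.1, 0.49, -0.7], "turn": [0, 0, 0], "gripper": 0}, {"xyz": [-0.1, 0.49, -0.7], "turn": [0, 0, 0], "gripper": 0}, {"xyz": [0, 0, 0], "turn": [-0.04, -0.74, -0.49], "gripper": 0}, {"xyz": [0, 0, 0], "turn": [0, 0, 0], "gripper": 0}, {"xyz": [0, 0, 0], "turn": [0, 0, 0], "gripper": 0}])

```text
time_s: 17.67
position: [0.5398, -0.0415, 0.1692]
tool_rot: [[0.981, 0.109, -0.158], [0.192, -0.566, 0.802], [-0.002, -0.817, -0.576]]
ft_force: [-1.0, -1.0, -1.1]
grip_width: 0.0499
```

```bash
cat > look.py <<'E'
from h import *
import sys
tag=sys.argv[1]; z0,z1=float(sys.argv[2]),float(sys.argv[3])
R=pose(11.1,55); s=np.array([-np.sin(np.radians(11.1)),np.cos(np.radians(11.1)),0]); j=R[:,0]
c=np.array([.534,-.0235,0]); t=c-s*.0192; t[2]=env.observe()['position'][2]; go(t,R)
im,d=grab('top','t'+tag); im2,d2=grab('scene','s'+tag)
A=cv2.resize(im[170:290,250:430,::-1],None,fx=3,fy=3); B=cv2.resize(im2[100:270,190:370,::-1],None,fx=3,fy=3)[:,:540]
cv2.imwrite(f'pics/c{tag}.png',np.vstack([A[60:],B])[:800] if 0 else np.hstack([A[:360,:400],B[:360,:400]]))
for n,D,box in(('top',d,(280,170,90,90)),('scene',d2,(215,100,120,150))):
    P=bandcloud(n,dict(d=D),box,z0,z1); Q=P-c; k=(abs(Q@s)<.06)&(abs(Q@j)<.045); P=P[k]
    if len(P)<10: print(n,len(P)); continue
    r=rect(P); o=np.array([*r[0],0])/1e3-c
    print(n,len(P),r,'offset along jaw/s mm',np.round(1e3*(o@j),1),np.round(1e3*(o@s),1),'z pct',np.round(np.percentile(P[:,2],[5,50,95]),4))
E
python3 look.py 3 0.165 0.20
```

```text
t 17.67 p [ 0.5398 -0.0415  0.1692] q [-32.8  38.9  76.1  37.7 105.7 -47.2] w 0.0499 F [-1.  -1.  -1.1]
shift units (tool axes, then if turned first): [-0.06  0.01 -0.01] [-0.06  0.01 -0.01]
turn units [ 0.036  0.006 -0.024]
top 1049 ([535.6, -32.5], [99.7, 89.4], 101.37) offset along jaw/s mm -0.2 -9.1 z pct [0.1766 0.1807 0.196 ]
scene 957 ([540.4, -28.9], [99.4, 86.1], 91.1) offset along jaw/s mm 5.2 -6.5 z pct [0.1723 0.181  0.1948]
```

View pics/c3.png

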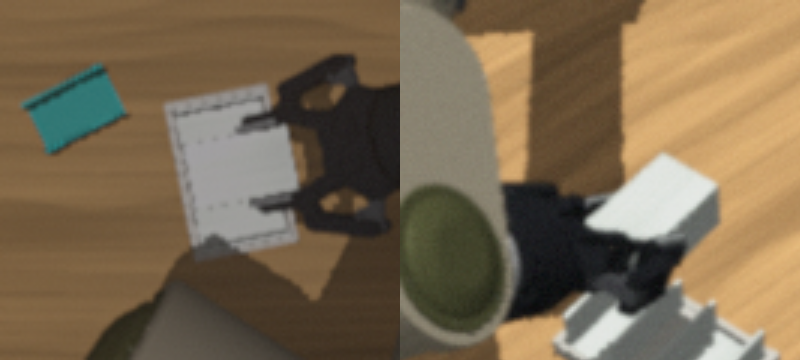

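The trough is turned over (web up, scene crop 655,205) and sits above the rack. I'll measure its free (+s) end and side edges by depth, away from the fingers.

```bash
cat > ends.py <<'E'
from h import *
import sys
tag=sys.argv[1]; zc=float(sys.argv[2]); tol=.008
R=pose(11.1,55); s=np.array([-np.sin(np.radians(11.1)),np.cos(np.radians(11.1)),0]); j=R[:,0]; c=np.array([.534,-.0235,0])
for n,box in(('top',(270,160,100,110)),('scene',(200,100,150,160))):
    f=np.load(f'pics/{n[0]}{tag}.npz'); P=bandcloud(n,f,box,zc-tol,zc+tol)-c; S=P@s*1e3; J=P@j*1e3
    k=(S>5)&(S<60)&(abs(J)<45); S,J,Z=S[k],J[k],P[k,2]
    end=[S[(J>a)&(J<a+8)].max() for a in(-20,-10,0,10)]
    lo=[J[(S>a)&(S<a+8)].min() for a in(6,14,22,30)]; hi=[J[(S>a)&(S<a+8)].max() for a in(6,14,22,30)]
    A=np.c_[S,J,np.ones(len(S))]; co=np.linalg.lstsq(A,Z,rcond=None)[0]
    print(n,k.sum(),'end s by J',np.round(end,1),'Jmin',np.round(lo,1),'Jmax',np.round(hi,1),'z0 %.4f slope s %.3f j %.3f'%(co[2],co[0]*1e3,co[1]*1e3))
E
python3 ends.py 3 0.181
```

```text
top 348 end s by J [39.7 40.2 40.7 40.7] Jmin [-22.6 -22.5 -21.6 -22.5] Jmax [26.9 27.4 27.4 27.4] z0 0.1807 slope s -0.012 j -0.001
scene 352 end s by J [40.3 39.3 40.9 40.4] Jmin [-21.7 -23.4 -24.3 -24.9] Jmax [27.4 28.2 27.7 27. ] z0 0.1809 slope s -0.013 j -0.026
```

Call:
step_arm(steps=[{"xyz": [-0.055, 0, 0], "turn": [0.1, 0, 0], "gripper": 0}, {"xyz": [0, 0.2, 0.14], "turn": [0, 0, 0], "gripper": 0}, {"xyz": [0, 0.4, 0.28], "turn": [0, 0, 0], "gripper": 0}, {"xyz": [0, 0.4, 0.28], "turn": [0, 0, 0], "gripper": 0}, {"xyz": [0, 0.4, 0.28], "turn": [0, 0, 0], "gripper": 0}, {"xyz": [0, 0.3, 0.21], "turn": [0, 0, 0], "gripper": 0}, {"xyz": [0, 0.1, 0.07], "turn": [0, 0, 0], "gripper": 0}, {"xyz": [0, 0, 0], "turn": [0, 0, 0], "gripper": 0}, {"xyz": [0, 0, 0], "turn": [0, 0, 0], "gripper": 0}, {"xyz": [0, 0, 0], "turn": [0, 0, 0], "gripper": 0}])

```text
time_s: 18.6
position: [0.5377, -0.0419, 0.0822]
tool_rot: [[0.981, 0.109, -0.159], [0.193, -0.56, 0.806], [-0.001, -0.821, -0.57]]
ft_force: [0.3, -0.2, -1.1]
grip_width: 0.0492
```

```bash
python3 look.py 4 0.08 0.105; python3 ends.py 4 0.093
python3 - <<'E'
from h import *
im=np.load('pics/s4.npz')['im']; cv2.imwrite('pics/c4z.png',cv2.resize(im[150:255,215:345,::-1],None,fx=5,fy=5,interpolation=cv2.INTER_CUBIC))
E
```

```text
t 18.6 p [ 0.5377 -0.0419  0.0822] q [-33.   45.6  79.8  36.5  97.8 -53.8] w 0.0492 F [ 0.3 -0.2 -1.1]
shift units (tool axes, then if turned first): [-0.    0.01 -0.01] [-0.    0.01 -0.01]
turn units [-0.05   0.007 -0.005]
top 689 ([535.6, -32.4], [99.3, 86.9], 100.45) offset along jaw/s mm -0.1 -9.0 z pct [0.0904 0.094  0.0998]
scene 835 ([539.7, -26.6], [93.9, 79.3], 89.05) offset along jaw/s mm 5.0 -4.1 z pct [0.0868 0.0939 0.0993]
top 248 end s by J [40.3 40.3 40.3 39.9] Jmin [-13.6 -17.  -20.9 -23.9] Jmax [24.8 24.3 24.9 24.9] z0 0.0942 slope s -0.019 j 0.008
scene 318 end s by J [39.9 40.  39.6 40.3] Jmin [-26.  -26.4 -26.3 -24.6] Jmax [25.7 25.3 25.2 25.5] z0 0.0935 slope s -0.001 j -0.036
```

View pics/c4z.png

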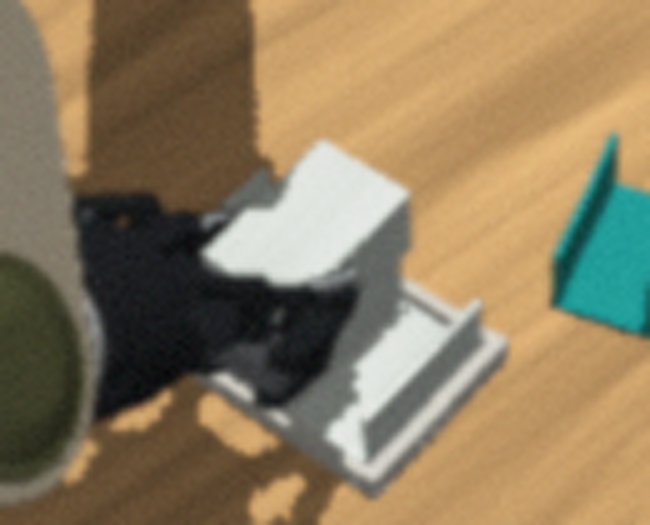

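Trough centred over the flanges (edges ±25 mm, end at 40 mm). Lowering stepwise.

Call:
step_arm(steps=[{"xyz": [0, 0.1, 0.07], "turn": [0, 0, 0], "gripper": 0}, {"xyz": [0, 0.1, 0.07], "turn": [0, 0, 0], "gripper": 0}, {"xyz": [0, 0.1, 0.07], "turn": [0, 0, 0], "gripper": 0}, {"xyz": [0, 0, 0], "turn": [0, 0, 0], "gripper": 0}])

```text
time_s: 19.03
position: [0.537, -0.0415, 0.0657]
tool_rot: [[0.981, 0.107, -0.16], [0.193, -0.559, 0.807], [-0.003, -0.823, -0.569]]
ft_force: [-0.2, -0.4, -1.2]
grip_width: 0.0497
```

Call:
step_arm(steps=[{"xyz": [0, 0.1, 0.07], "turn": [0, 0, 0], "gripper": 0}, {"xyz": [0, 0.1, 0.07], "turn": [0, 0, 0], "gripper": 0}, {"xyz": [0, 0.1, 0.07], "turn": [0, 0, 0], "gripper": 0}, {"xyz": [0, 0.1, 0.07], "turn": [0, 0, 0], "gripper": 0}, {"xyz": [0, 0, 0], "turn": [0, 0, 0], "gripper": 0}, {"xyz": [0, 0, 0], "turn": [0, 0, 0], "gripper": 0}])

```text
time_s: 19.53
position: [0.5372, -0.0416, 0.0469]
tool_rot: [[0.981, 0.108, -0.16], [0.193, -0.559, 0.807], [-0.002, -0.822, -0.569]]
ft_force: [-0.2, 0.9, -1.7]
grip_width: 0.0496
```

Call:
step_arm(steps=[{"xyz": [0, 0.04, 0.028], "turn": [0, 0, 0], "gripper": 0}, {"xyz": [0, 0.04, 0.028], "turn": [0, 0, 0], "gripper": 0}, {"xyz": [0, 0.04, 0.028], "turn": [0, 0, 0], "gripper": 0}, {"xyz": [0, 0, 0], "turn": [0, 0, 0], "gripper": 0}, {"xyz": [0, 0, 0], "turn": [0, 0, 0], "gripper": 0}])

```text
time_s: 19.95
position: [0.5372, -0.0416, 0.0413]
tool_rot: [[0.981, 0.108, -0.16], [0.193, -0.559, 0.806], [-0.002, -0.822, -0.569]]
ft_force: [0.1, -0.4, -2.1]
grip_width: 0.0494
```

Call:
step_arm(steps=[{"xyz": [0, 0.02, 0.014], "turn": [0, 0, 0], "gripper": 0}, {"xyz": [0, 0, 0], "turn": [0, 0, 0], "gripper": 0}])

```text
time_s: 20.12
position: [0.5372, -0.0415, 0.0403]
tool_rot: [[0.981, 0.108, -0.16], [0.193, -0.559, 0.806], [-0.002, -0.822, -0.569]]
ft_force: [0.2, -0.2, -1.2]
grip_width: 0.0495
```

Call:
step_arm(steps=[{"xyz": [0, 0.01, 0.007], "turn": [0, 0, 0], "gripper": 0}, {"xyz": [0, 0, 0], "turn": [0, 0, 0], "gripper": 0}])

```text
time_s: 20.28
position: [0.5372, -0.0415, 0.0399]
tool_rot: [[0.981, 0.108, -0.16], [0.193, -0.559, 0.806], [-0.002, -0.822, -0.57]]
ft_force: [-0.2, -0.1, -1.5]
grip_width: 0.0498
```

Call:
step_arm(steps=[{"xyz": [0, 0.015, 0.01], "turn": [0, 0, 0], "gripper": 0}, {"xyz": [0, 0, 0], "turn": [0, 0, 0], "gripper": 0}])

```text
time_s: 20.45
position: [0.5372, -0.0416, 0.0391]
tool_rot: [[0.981, 0.108, -0.16], [0.193, -0.559, 0.806], [-0.002, -0.822, -0.569]]
ft_force: [-0.5, -0.4, -0.8]
grip_width: 0.0496
```

Call:
step_arm(steps=[{"xyz": [0, 0.015, 0.01], "turn": [0, 0, 0], "gripper": 0}, {"xyz": [0, 0, 0], "turn": [0, 0, 0], "gripper": 0}])

```text
time_s: 20.62
position: [0.5373, -0.0416, 0.0386]
tool_rot: [[0.981, 0.108, -0.159], [0.193, -0.559, 0.807], [-0.002, -0.822, -0.569]]
ft_force: [0.3, -0.5, 0.3]
grip_width: 0.0496
```

Call:
step_arm(steps=[{"xyz": [0, 0.015, 0.01], "turn": [0, 0, 0], "gripper": 0}, {"xyz": [0, 0, 0], "turn": [0, 0, 0], "gripper": 0}])

```text
time_s: 20.78
position: [0.5373, -0.0416, 0.0385]
tool_rot: [[0.981, 0.109, -0.159], [0.193, -0.558, 0.807], [-0.001, -0.823, -0.569]]
ft_force: [-1.4, -1.1, 6.4]
grip_width: 0.0494
```

Contact at the expected height. Release to about 62 mm and withdraw along the fingers.

Call:
step_arm(steps=[{"xyz": [0, 0, 0], "turn": [0, 0, 0], "gripper": 0.22}, {"xyz": [0, 0, 0], "turn": [0, 0, 0], "gripper": 0.3}, {"xyz": [0, 0, 0], "turn": [0, 0, 0], "gripper": 0.38}, {"xyz": [0, 0, 0], "turn": [0, 0, 0], "gripper": 0.45}, {"xyz": [0, 0, 0], "turn": [0, 0, 0], "gripper": 0.45}, {"xyz": [0, 0, 0], "turn": [0, 0, 0], "gripper": 0.45}, {"xyz": [0, 0, -0.1], "turn": [0, 0, 0], "gripper": 0.45}, {"xyz": [0, 0, -0.2], "turn": [0, 0, 0], "gripper": 0.45}, {"xyz": [0, 0, -0.4], "turn": [0, 0, 0], "gripper": 0.45}, {"xyz": [0, 0, -0.5], "turn": [0, 0, 0], "gripper": 0.45}, {"xyz": [0, 0, -0.5], "turn": [0, 0, 0], "gripper": 0.45}, {"xyz": [0, 0, -0.5], "turn": [0, 0, 0], "gripper": 0.45}, {"xyz": [0, -0.4, -0.5], "turn": [0, 0, 0], "gripper": 0.45}, {"xyz": [0, -0.4, -0.5], "turn": [0, 0, 0], "gripper": 0.45}, {"xyz": [0, -0.4, -0.5], "turn": [0, 0, 0], "gripper": 0.45}, {"xyz": [0, -0.4, -0.5], "turn": [0, 0, 0], "gripper": 0.45}, {"xyz": [0, 0, 0], "turn": [0, 0, 0], "gripper": 0.45}])

```text
time_s: 22.2
position: [0.558, -0.1435, 0.1906]
tool_rot: [[0.981, 0.113, -0.155], [0.192, -0.564, 0.803], [0.004, -0.818, -0.575]]
ft_force: [-0.3, -1.3, 1.2]
grip_width: 0.0615
```

```bash
python3 look.py 5 0.044 0.06; python3 ends.py 5 0.050
python3 - <<'E'
from h import *
im=np.load('pics/s5.npz')['im']; cv2.imwrite('pics/c5z.png',np.hstack([cv2.resize(im[170:255,225:335,::-1],(550,425),interpolation=cv2.INTER_CUBIC),cv2.resize(np.load('pics/t5.npz')['im'][190:265,300:350,::-1],(250,425))]))
a=np.load('pics/t5.npz');b=np.load('pics/s5.npz')
R=pose(11.1,55); s=np.array([-np.sin(np.radians(11.1)),np.cos(np.radians(11.1)),0]); j=R[:,0]; c=np.array([.534,-.0235,0])
for n,f,box in(('top',a,(290,180,70,90)),('scene',b,(225,170,110,95))):
    P=bandcloud(n,f,box,.038,.056)-c; J=P@j*1e3; S=P@s*1e3
    k=abs(J)<30; A=S[k&(abs(S)<60)]; print(n,'loose s range',np.round(np.percentile(A,[.3,99.7]),1))
    for sg in(-1,1):
        m=(sg*J>50)&(sg*J<75)&(abs(S)<60); print(' outer flange J',np.round(np.median(J[m]),1),'s range',np.round([S[m].min(),S[m].max()],1),m.sum())
for n,box,z in(('turq',(250,185,45,42),.03),('pink',(175,255,45,36),.03),('wide',(395,200,50,60),.015)):
    print(n,rect(bandcloud('top',a,box,z,z+.02)))
m=graymask(a['im'],(296,190,60,72)); cs,_=cv2.findContours(m,0,1); print(rect(plane('top',max(cs,key=cv2.contourArea)[:,0,:]+np.array([296,190]),.016)))
E
```

```text
t 22.2 p [ 0.558  -0.1435  0.1906] q [-39.3  42.7  63.5  35.8 116.3 -47. ] w 0.0615 F [-0.3 -1.3  1.2]
shift units (tool axes, then if turned first): [-0.01 -1.48  2.11] [-0.01 -1.48  2.11]
turn units [ 0.02  -0.035  0.035]
top 572 ([533.8, -22.6], [79.6, 49.7], 101.19) offset along jaw/s mm -0.0 0.9 z pct [0.0472 0.05   0.0525]
scene 700 ([533.6, -23.4], [84.0, 53.0], 100.83) offset along jaw/s mm -0.4 0.2 z pct [0.0468 0.0502 0.0528]
top 257 end s by J [39.7 40.2 40.7 40.8] Jmin [-24.7 -23.7 -24.8 -23.1] Jmax [23.8 24.3 24.2 23.2] z0 0.0497 slope s 0.009 j 0.004
scene 300 end s by J [39.4 40.2 42.1 39.8] Jmin [-24.9 -26.1 -26.1 -26.7] Jmax [25.1 25.  25.1 25.2] z0 0.0501 slope s -0.007 j -0.025
top loose s range [-38.8  40.7]
 outer flange J -62.5 s range [-38.1  40. ] 53
 outer flange J 62.0 s range [-39.3  39.8] 51
scene loose s range [-40.8  40.3]
 outer flange J -62.1 s range [-40.4  40.2] 105
 outer flange J 63.2 s range [-41.3  39.2] 109
turq ([590.6, 117.9], [78.3, 50.0], 117.04)
pink ([413.8, 325.2], [80.8, 49.5], 88.84)
wide ([511.1, -272.3], [79.5, 76.4], 172.39)
([534.5, -23.3], [147.8, 96.5], 11.24)
```

View pics/c5z.png

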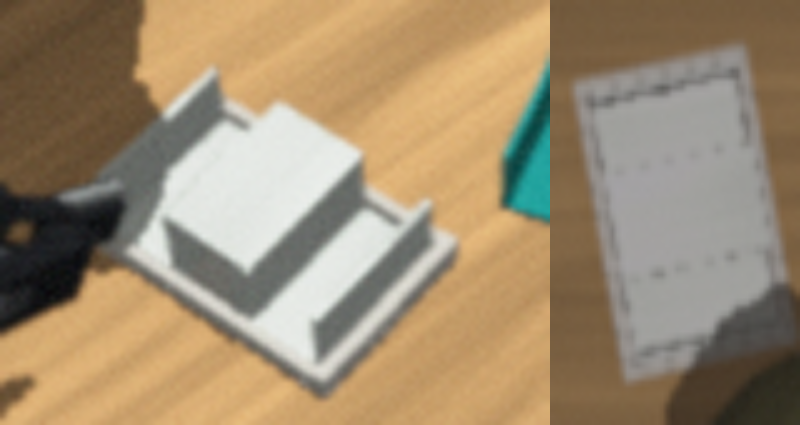

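The picture shows the trough bridging both seated ones, web level at z = 50 mm, ends in line. The arm hides part of the wide trough, so I'll lift clear, recheck that, and hand in.

Call:
step_arm(steps=[{"xyz": [0, -0.4, -0.6], "turn": [0, 0, 0], "gripper": 0.45}, {"xyz": [0, -0.6, -0.3], "turn": [0, 0, 0], "gripper": 0.45}, {"xyz": [0, -0.6, -0.3], "turn": [0, 0, 0], "gripper": 0.45}, {"xyz": [0, -0.6, -0.3], "turn": [0, 0, 0], "gripper": 0.45}, {"xyz": [0, 0, 0], "turn": [0, 0, 0], "gripper": 0.45}, {"xyz": [0, 0, 0], "turn": [0, 0, 0], "gripper": 0.45}])

```text
time_s: 22.8
position: [0.5571, -0.1403, 0.2926]
tool_rot: [[0.981, 0.109, -0.159], [0.193, -0.56, 0.806], [-0.002, -0.822, -0.57]]
ft_force: [-0.6, 0.2, -0.4]
grip_width: 0.0616
```

Run:
```python
from h import *
im,d=grab('scene','s6'); b=np.load('pics/scene0.npz')
box=(145,240,75,75)
for f in(dict(d=b['d']),dict(d=d)): print('wide',rect(bandcloud('scene',f,box,.014,.032)))
for n,bx in(('turq',(315,170,50,55)),('pink',(328,95,50,45))):
    for f in(dict(d=b['d']),dict(d=d)): print(n,rect(bandcloud('scene',f,bx,.03,.05)))
for n,bx in(('jar',(290,275,50,55)),('pad',(330,240,60,50)),('sanit',(375,180,60,85)),('cards',(405,165,55,40)),('marker',(220,305,65,60))):
    x,y,w,h=bx; print(n,'mean image change',np.abs(im[y:y+h,x:x+w].astype(int)-b['im'][y:y+h,x:x+w]).mean().round(1))
P=bandcloud('scene',dict(d=d),(225,170,110,95),.047,.056); print('loose',rect(P))
print(env.observe()['position'],env.observe()['time_s'])
order.close_job()
```

```text
wide ([525.2, -275.8], [109.6, 76.6], 172.16)
wide ([524.9, -275.5], [111.9, 76.4], 171.74)
turq ([591.3, 116.5], [79.5, 51.0], 117.12)
turq ([590.9, 117.6], [82.2, 50.6], 116.97)
pink ([453.0, 323.9], [131.3, 82.6], 178.26)
pink ([414.3, 324.9], [82.7, 53.0], 88.82)
jar mean image change 13.8
pad mean image change 10.3
sanit mean image change 13.3
cards mean image change 13.8
marker mean image change 13.9
loose ([533.9, -23.0], [129.3, 82.4], 11.13)
[ 0.5570167  -0.14033436  0.29154176] 22.85
the job is handed in; nothing more can be done
```

The loose trough is turned over and bridges the two seated troughs in the rack. The job is handed in at about 23 s of the 72 s allowed. I did it in two grips: first I stood it on end, then I regrasped it and turned it open side down. I lowered it slowly onto the seated webs and let go once I felt light contact of about 6 N.

- **Placement:** the last depth check put its web level at z ≈ 50 mm. It was within about 1 mm of the rack's centre, its ends were in line with the seated troughs' ends, and its angle was 101° against the rack's 101°.
- **Seated troughs:** their outer flanges measured at ±62–63 mm from the rack's middle, which is where they should be in their pockets.
- **Other things:** the turquoise, pink and wide troughs were unmoved to about 1 mm, with the gripper clear at a height of 0.29 m.
- **Checks that disagreed:** one top view measured the wide trough short, and the scene camera later showed it at full size and in place. The first scene reading of the pink trough and the last scene rectangle of the loose trough also took in neighbouring objects. I relied on the earlier, cleaner readings for those two.
- **Weak check:** the jar, ink pad, sanitizer, cards and marker were only compared by image difference. All five changed by a similar 10–14 grey levels, so this shows nothing beyond no obvious change. The gripper never worked near them.

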